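# Close up a spice rack's sliding stop and lock it

### The job

Three spice jars stand loose in the rack. Slacken the red knob of the sliding stop, slide the stop gently along until it presses lightly on the closed row of jars against the fixed end wall, and tighten the knob firmly there, so that the locked stop keeps the upright jars held with no play at all. Leave the things round the rack alone and do not tip or crush the jars.

Things in the scene. Friction and masses are not known exactly. Their poses are not given: they have to be found in the camera images.
- rack: Wooden spice rack, fixed to the worktop: deck 160 (x) x 390 (y) x 14 mm thick. Origin: centre of its underside; x away from the robot, y along the rack to the left, z up. The jars stand on the deck in a channel along y, centred on x = +42 mm, 50 mm wide between low guides (tops at z = 40 mm in front, 54 mm behind). The stop's slide rail runs along y at x = -35 mm.
- stop (a joint): Slide of the stop (black clamp block 50 x 50 x 50 mm on the rail with an aluminium plate across the channel), in m: 0 = fully left (+y of the rack), grows to 0.085 as it moves right towards the end wall. The gap from plate to end wall is 0.199 m minus this. It slides with about 1 N when the knob is loose; when locked it does not move for 20 N.
- stop_face (a point): Centre of the stop's plate face that meets the jars (faces -y of the rack; 44 mm wide, z = 18 to 108 mm of the rack). Axes as the rack's.
- knob (a joint): Turn of the red wing knob, rad: 0 = fully loose (end stop), grows clockwise, seen looking down on the knob's top, to 1.3 (end stop). The brake bites from about 0.55; below 0.5 the stop is free; from 0.9 on it is locked. Takes 0.1 to 0.2 N m, more as it bites; stays where it is left. Travels with the stop.
- knob_grip (a point): Grip point in the knob's wing: 46 mm long (x), 12 mm thick (y), from 18 mm below to 10 mm above it (z); below that a disc 30 mm wide, then the black boss 26 mm down. z is the knob's axis, outward, leaning 35 degrees from vertical to -x of the rack. In the rack: x -63, z 83, y 62 mm less the stop's travel. Turns with the knob; at 0.65 rad the wing is square to the rail.
- white_jar_a: Spice jar with a white lid, 43 mm across, 100 mm tall, about 0.1 to 0.15 kg, in the rack. Origin: centre of its foot, z up.
- white_jar_b: Another spice jar with a white lid, same size, in the rack. Origin: centre of its foot, z up.
- red_jar: Spice jar with a red lid, 45 mm across, 98 mm tall, in the rack. Origin: centre of its foot, z up. Pushed together, the three jars of the row in any order take up 129 to 133 mm, depending on how they are turned.
- pepper_mill: Bystander: wooden pepper mill, 58 mm across, 170 mm tall. Origin: centre of its foot.
- egg_box: Bystander: egg box 106 x 155 x 72 mm. Origin: centre of its underside.
- green_jar: Bystander, not in the rack: spice jar with a green lid, 42 mm across, 99 mm tall. Origin: centre of its foot.
- end_wall (a point): Middle of the inner face of the rack's fixed end wall, which closes the right (-y) end of the jar channel: y = -165 mm in the rack, wall top at z = 110 mm. Axes as the rack's.
- handle_mid (a point): Middle of the carrying handle, a bar along the rack's y, 19 mm thick, at x = -60, z = 215 mm of the rack, on 12 mm end posts at y = -178 and +178 mm. It hangs right over the knob, so that the knob is reached only with the tool leaning, from the robot's side. Axes as the rack's.
Mind the look-alikes: they are no part of the job. Leave any blue look-alike of the white_jar_b alone.

How it is judged:
By the outcome, as a careful person would: the job done as asked, in the order asked, and still so for the second after the job is handed in, with the robot touching nothing.
It also fails if it takes over 45 s, if anything falls off the work surface, if the arm or the gripper's body presses on something with over 40 N, if the wrist force passes 120 N, or if a joint passes its speed limit or range.

### The arm

A 6-joint arm with a two-finger parallel gripper is mounted at the origin on a cart in front of the work surface, level with it; the furniture and walls round the work are solid. World frame = base frame: x ahead of the robot, y to its left, z up, the work surface at z = 0. Lengths are in m, angles in rad, forces in N, time in s.
With the tool pointing down it reaches from about 0.225 to 0.875 m from the base axis. Payload 3.4 kg.
Tool frame: the origin (TCP) lies on the centre line of the jaws, within the pads' length; the fingertips stand 19 mm ahead of it and the grasp point (between the pads) is the TCP; z points along the fingers, y is the line along which they close (so a half turn about z gives the same grasp; the last joint's range is limited). The gripper opens to 85 mm and grips with 20 to 120 N. Pads are 22 mm wide; open, the fingers measure 114 mm over their backs; the gripper's body (76 mm by 85 mm) begins 54 mm behind the grasp point. The pads swing forward as they close: fully open they stand 13 mm farther back than shut.
Start: joints at [-0.121, 0.276, 1.505, -0, 1.361, -0.121], TCP at [0.575, -0, 0.25] pointing down, gripper open.
Joint ranges: [-2.89, 2.89], [-0.75, 2.08], [0.22, 2.7], [-1.18, 4.32], [0.11, 2.71], [-2.7, 2.7]. Speed limits (rad/s): [2.57, 2.57, 3.14, 3.14, 3.14, 3.14].

### API

Orientations are given as a unit quaternion [x, y, z, w].
In Python, from plant import bot gives the robot as it stands.
- The arm moves only by the tool drive_tool, never from a script. Its argument "increments" is a list of rows, each a list of 6 numbers: the shift along the tool's x, y, z scaled (see below), then the turn, a rotation vector about the tool's x, y, z scaled (see below). A call has 1 to 10 rows; each row shifts and turns the commanded pose from where the row before left it, along the tool's axes as they then stand; what a row does not reach is not made up. The controller multiplies each number of a shift by 2 cm and each number of a turn by 0.15 rad. A row lasts 1/8 s, in which the tool goes at most 62.5 mm and 10.7 degrees, less where a joint would pass 70% of its speed; a pose out of reach is approached as far as the arm can. A call with a number of a shift or a turn outside -1 to 1 is refused whole. A call with a gripper value outside its range is refused whole. "claw" is the opening, from -1 (shut) to 1 (fully open), set as the call begins (left out, the last holds). The fingers move at their own pace and stop on an object; the grip force is fixed at half the most. Time passes only in rows, so rows that do not move let the fingers close. It gives the time, the measured TCP pose, the force, the opening and the grip force at its end, in the units of the state.
- bot.get_state(): the state, without advancing time (a new reading comes with each control period).
- bot.snapshot(name): name is "scene" or "side" or "wrist"; returns the picture (480x640x3 uint8, red, green, blue); there is no depth.
- bot.camera_model(name): a dict with "K" (3x3 intrinsics, pixels), "camera_from_world" (4x4, takes a point from world to camera coordinates); the wrist camera has in their place "tool_from_camera" (4x4, takes a point from camera to tool coordinates, whose origin is the TCP and whose axes are the flange's). Camera axes: x right, y down, z forward; pixel columns grow to the right and rows downward; lengths in m; the calibration is good to about 2 mm. A picture is of the moment at which its call begins: read the wrist's pose just before it. camera_model takes no time and is no camera call.
- bot.close_job(): hands the job in; it is judged then, once.
Trained networks look in the newest picture that a camera, given by its name, has taken for a name from the list of things; names that differ only in an ending like _2 or _b are one class to them, and where a whole thing is asked for, a point or a joint stands for the part that bears it (a point fixed in the world has none). Each returns a list of dicts, best first, with "score" (0 to 1); they miss things now and then, are a little off and sometimes report something else, mostly with a low value. They report only what shows in the picture. A call takes as long as a camera call. They do not tell look-alikes from the thing itself.
- bot.find_in(target, camera): "point" ([column, row] in pixels, amid what is visible of it).
The state is a dict: "time_s": time; "joint_pos": joint angles; "qd": joint speeds; "joint_torque": joint torques, N m; "ee_pos": TCP position; "tool_rot": TCP orientation; "ft_force": force on the tool from outside, world axes, zero at the start; "torque": the same for the moment, N m; "opening": opening from 0.0 (shut) to 1.0 (fully open); "grasp_force": force on a finger pad.
Only numpy, scipy, OpenCV 4.12 (cv2) and the standard library are available. Lean on these libraries where they do the work, as an engineer would, in place of code of your own. Each camera call takes 0.05 s, during which the arm holds its last target. There are 200 camera calls.

## Working session

There is one attempt and no reset: what is moved stays moved. The work goes in short steps, Python scripts to look and compute and a tool call to move; the robot and the scene stay as the last step left them, time stands still between calls to the robot, and variables do not carry over. Pictures are saved under pics/ and viewed, at most 12 in all, crops included, and the job is handed in when it is done.

Besides the shell and the picture viewer there is one more tool, called after "Request:" in YAML: its name, and indented under it one key for each argument. drive_tool: Moves the arm, as the interface text tells. Its arguments: {"type":"object","properties":{"increments":{"type":"array","items":{"type":"array","items":{"type":"number","minimum":-1,"maximum":1}}},"claw":{"type":"number"}},"required":["increments"]}

```bash
mkdir -p pics; ls
python3 - <<'E'
from plant import bot
import cv2,numpy as np
s=bot.get_state();print(s['time_s'],s['ee_pos'],s['tool_rot'],s['opening'])
ims=[]
for c in ['scene','side']:
    im=bot.snapshot(c);ims.append(im);cv2.imwrite(f'pics/{c}0.png',im[:,:,::-1])
    m=bot.camera_model(c);print(c,np.round(m['K'],1).tolist(),np.round(m['camera_from_world'],4).tolist())
    for t in ['knob','stop','white_jar_a','red_jar','rack']:
        print(t,[(np.round(d['point']).tolist(),round(d['score'],2)) for d in bot.find_in(t,c)][:5])
print(bot.camera_model('wrist'))
E
```

```text
pics
0.0 [5.74485956e-01 4.08007539e-05 2.49418818e-01] [ 7.07118096e-01  7.07094821e-01 -5.95376041e-04 -7.47151007e-04] 1.0004570064530955
scene [[526.8, 0.0, 315.3], [0.0, 526.8, 231.2], [0.0, 0.0, 1.0]] [[-0.8044, -0.5939, 0.0164, 0.4123], [-0.3845, 0.4993, -0.7765, 0.3482], [0.4529, -0.6309, -0.6299, 1.1521], [0.0, 0.0, 0.0, 1.0]]
knob [([317.0, 260.0], 0.45), ([304.0, 255.0], 0.41)]
stop [([304.0, 253.0], 0.84)]
white_jar_a [([286.0, 213.0], 0.8), ([334.0, 219.0], 0.68), ([224.0, 412.0], 0.6), ([316.0, 257.0], 0.57), ([310.0, 231.0], 0.54)]
red_jar [([322.0, 230.0], 0.57)]
rack [([304.0, 261.0], 0.93)]
side [[579.9, 0.0, 321.4], [0.0, 579.9, 245.4], [0.0, 0.0, 1.0]] [[0.785, 0.6193, -0.0119, -0.4165], [0.4128, -0.5374, -0.7353, -0.1146], [-0.4618, 0.5723, -0.6776, 1.862], [0.0, 0.0, 0.0, 1.0]]
knob [([316.0, 271.0], 0.41)]
stop [([331.0, 286.0], 0.78)]
white_jar_a [([326.0, 304.0], 0.83), ([295.0, 327.0], 0.82), ([348.0, 347.0], 0.57), ([306.0, 318.0], 0.43), ([410.0, 211.0], 0.29)]
red_jar [([308.0, 316.0], 0.92)]
rack [([316.0, 300.0], 0.89)]
{'K': array([[432.70413022,   0.        , 330.0994421 ],
       [  0.        , 432.70413022, 243.20508803],
       [  0.        ,   0.        ,   1.        ]]), 'tool_from_camera': array([[-4.77870143e-05, -9.52977631e-01, -3.03040644e-01,
         7.73964332e-02],
       [ 9.99999749e-01,  1.68689115e-04, -6.88171568e-04,
         1.27333729e-03],
       [ 7.06931769e-04, -3.03040601e-01,  9.52977384e-01,
        -1.23523779e-01],
       [ 0.00000000e+00,  0.00000000e+00,  0.00000000e+00,
         1.00000000e+00]])}
```

View pics/scene0.png

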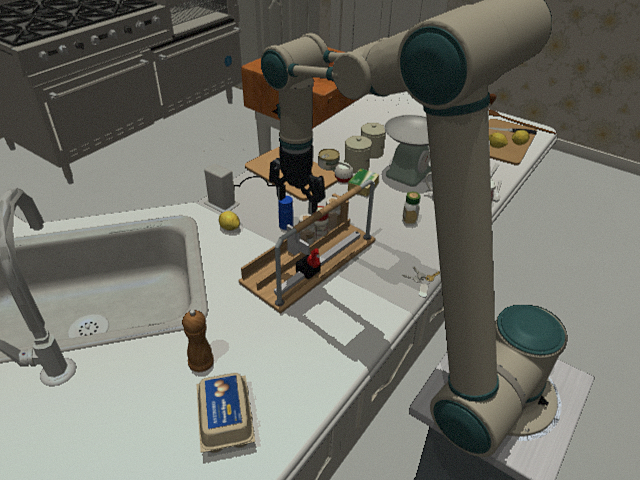

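View pics/side0.png

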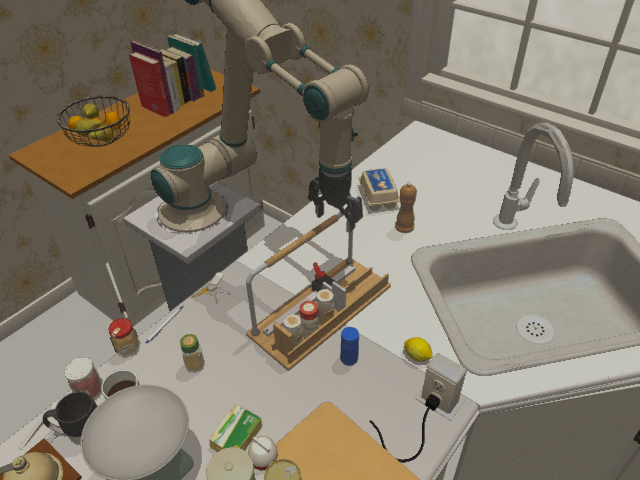

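Run:
```python
from plant import bot
import cv2,numpy as np
a=cv2.imread('pics/scene0.png')[160:310,230:390];b=cv2.imread('pics/side0.png')[205:365,240:400]
a=cv2.resize(a,(400,375),interpolation=3);b=cv2.resize(b,(400,400),interpolation=3)
o=np.zeros((400,800,3),np.uint8);o[:375,:400]=a;o[:,400:]=b;cv2.imwrite('pics/c1.png',o)
w=bot.snapshot('wrist');cv2.imwrite('pics/w0.png',w[:,:,::-1])
for t in ['knob','stop','white_jar_a','red_jar','rack']:
        print(t,[(np.round(d['point']).tolist(),round(d['score'],2)) for d in bot.find_in(t,'wrist')][:5])
```

```text
knob [([286.0, 257.0], 0.67), ([398.0, 363.0], 0.4)]
stop [([336.0, 271.0], 0.73)]
white_jar_a [([399.0, 360.0], 0.8), ([532.0, 370.0], 0.63), ([358.0, 441.0], 0.57)]
red_jar [([378.0, 422.0], 0.85)]
rack [([320.0, 227.0], 0.9)]
```

View pics/c1.png

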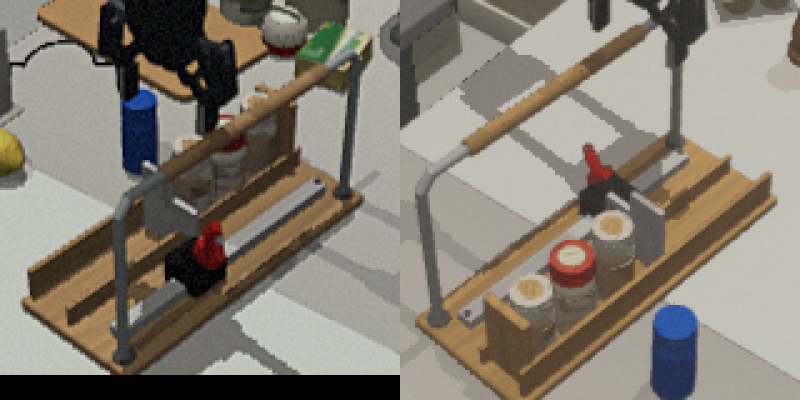

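View pics/w0.png

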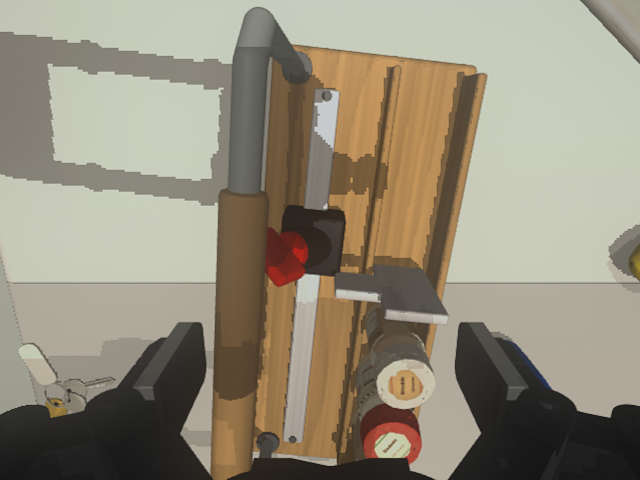

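```bash
cat > h.py <<'E'
import numpy as np,cv2
from plant import bot
from scipy.optimize import least_squares
from scipy.spatial.transform import Rotation as R
def cam(n,s=None):
    m=bot.camera_model(n)
    if n!='wrist': return m['K'],m['camera_from_world']
    T=np.eye(4);T[:3,:3]=R.from_quat(s['tool_rot']).as_matrix();T[:3,3]=s['ee_pos']
    return m['K'],np.linalg.inv(T@m['tool_from_camera'])
def proj(c,p):
    q=c[1]@np.append(p,1);q=c[0]@q[:3];return q[:2]/q[2]
def rackT(v):
    T=np.eye(4);T[:3,:3]=R.from_euler('z',v[2]).as_matrix();T[:2,3]=v[:2]
    if len(v)>3:T[2,3]=v[3]
    return T
def rw(v,p): return (rackT(v)@np.append(np.array(p)/1000,1))[:3]
def tri(cs,uv):
    f=lambda p:np.concatenate([proj(c,p)-u for c,u in zip(cs,uv)])
    r=least_squares(f,[.6,0,.1]);return r.x,r.fun
E
python3 - <<'E'
from h import *
C={n:cam(n,bot.get_state()) for n in ['scene','side','wrist']}
sc=lambda u,v:(230+u/2.5,160+v/2.5); sd=lambda u,v:(240+(u-400)/2.5,205+v/2.5)
obs=[('scene',sc(125,370),(-80,195,10)),('scene',sc(25,299),(80,195,14)),('scene',sc(362,195),(-80,-195,14)),
('side',sd(776,200),(80,195,10)),('side',sd(417,320),(-80,-195,12)),('side',sd(515,395),(80,-195,12)),('side',sd(690,138),(-80,195,14)),
('wrist',(299,46),(-80,195,14)),('wrist',(475,66),(80,195,14)),('wrist',(297,66),(-60,178,14)),('wrist',(267,440),(-60,-178,14))]
f=lambda v:np.concatenate([proj(C[n],rw(v,p))-u for n,u,p in obs])
r=least_squares(f,[.6,0,0,0],loss='soft_l1',f_scale=2);print(r.x);print(np.round(f(r.x).reshape(-1,2),1).tolist())
v=r.x
for n,p in [('knob',(-63,62,83)),('face',(42,34,63)),('hmid',(-60,0,215)),('hL',(-60,178,215)),('wallR',(42,-165,110))]:
    print(n,rw(v,p).round(4),[proj(C[c],rw(v,p)).round().tolist() for c in C])
x,e=tri([C['scene'],C['side'],C['wrist']],[(317,259),(316,269),(285,257)]);print('knob tri',x,e.round(1),np.linalg.inv(rackT(v))@np.append(x,1))
x,e=tri([C['scene'],C['side'],C['wrist']],[sc(112,192),sd(437,180),(260,12)]);print('handle L/R',x,e.round(1))
for n,a,b in [('wn',(326,297),(404,384)),('red',(309,307),(392,445))]:
    x,e=tri([C['side'],C['wrist']],[a,b]);print(n,x,e.round(1),(np.linalg.inv(rackT(v))@np.append(x,1)).round(4))
E
```

```text
[ 0.590541   -0.07912159 -0.11016191 -0.00343768]
[[-0.6, 3.5], [-3.0, -0.4], [0.7, -0.0], [0.5, 0.0], [-2.2, -0.1], [1.3, 6.4], [-7.8, -4.0], [-25.7, -3.4], [3.0, 1.2], [0.3, 3.3], [0.2, -1.2]]
knob [ 0.5347 -0.0106  0.0796] [[311.0, 261.0], [320.0, 265.0], [272.0, 236.0]]
face [ 0.636  -0.0499  0.0596] [[290.0, 243.0], [341.0, 296.0], [407.0, 277.0]]
hmid [ 0.5309 -0.0725  0.2116] [[328.0, 208.0], [302.0, 241.0], [232.0, 446.0]]
hL [0.5505 0.1044 0.2116] [[276.0, 242.0], [351.0, 208.0], [254.0, 22.0]]
wallR [ 0.6141 -0.2477  0.1066] [[339.0, 198.0], [283.0, 328.0], [377.0, 523.0]]
knob tri [ 0.54166396 -0.02904059  0.07345821] [-3.7 -1.5  1.6  2.9 -1.7  0.3] [-0.05408663  0.04440392  0.07689589  1.        ]
handle L/R [0.53730843 0.11429326 0.13171936] [  4.1  35.3  93.7 -50.2  -6.4  17.3]
wn [ 0.62957489 -0.11293336  0.10833911] [-2.  -0.5  0.5 -0.3] [ 0.0425 -0.0293  0.1118  1.    ]
red [ 0.62250019 -0.16438107  0.11130456] [-0.4 -0.1  0.1 -0.1] [ 0.0411 -0.0812  0.1147  1.    ]
```

Run:
```python
from h import *
C={n:cam(n,bot.get_state()) for n in ['scene','side','wrist']}
sc=lambda u,v:(230+u/2.5,160+v/2.5); sd=lambda u,v:(240+(u-400)/2.5,205+v/2.5)
obs=[('scene',sc(125,370),(-80,195,10)),('scene',sc(25,299),(80,195,14)),('scene',sc(362,197),(-80,-195,14)),
('scene',sc(123,357),(-60,178,14)),('scene',sc(344,192),(-60,-178,14)),
('side',sd(776,200),(80,195,10)),('side',sd(417,320),(-80,-195,12)),('side',sd(437,319),(-60,-178,14)),
('wrist',(475,66),(80,195,14)),('wrist',(297,66),(-60,178,14)),('wrist',(267,440),(-60,-178,14)),('wrist',(234,330),(-60,-62,215)),('wrist',(244,130),(-60,60,215))]
def f(v):
    e=np.concatenate([proj(C[n],rw(v,p))-u for n,u,p in obs]);
    e[-1]=0;e[-3]=0;return e
r=least_squares(f,[.6,0,0,0],loss='soft_l1',f_scale=2);print(r.x);print(np.round(f(r.x).reshape(-1,2),1).tolist())
v=r.x;np.save('rack.npy',v)
for T in (0,10,20):
  for n,p in [('knobtop',(-69,62-T,92)),('rodR corner plate',(64,34-T,108)),('plateback',(64,38-T,108)),('block',(-60,37-T,62))]:
    print(T,n,rw(v,p).round(4),[proj(C[c],rw(v,p)).round().tolist() for c in C])
```

```text
[ 0.59246701 -0.07900268 -0.10068159 -0.00417866]
[[-0.5, 3.6], [-3.3, 0.0], [-0.2, -1.3], [-0.5, 0.0], [-2.0, 0.5], [0.8, -0.0], [-1.4, 1.0], [0.8, 1.4], [3.1, -0.2], [0.6, 3.8], [3.8, -1.2], [-1.7, 0.0], [-2.4, 0.0]]
0 knobtop [ 0.53   -0.0104  0.0878] [[313.0, 259.0], [318.0, 262.0], [263.0, 239.0]]
0 rodR corner plate [ 0.6596 -0.0516  0.1038] [[283.0, 227.0], [348.0, 289.0], [452.0, 303.0]]
0 plateback [ 0.66   -0.0476  0.1038] [[282.0, 227.0], [350.0, 288.0], [453.0, 298.0]]
0 block [ 0.5365 -0.0362  0.0578] [[316.0, 261.0], [314.0, 277.0], [279.0, 259.0]]
10 knobtop [ 0.529  -0.0203  0.0878] [[315.0, 257.0], [316.0, 264.0], [263.0, 252.0]]
10 rodR corner plate [ 0.6586 -0.0616  0.1038] [[286.0, 225.0], [346.0, 291.0], [449.0, 316.0]]
10 plateback [ 0.659  -0.0576  0.1038] [[285.0, 226.0], [347.0, 290.0], [450.0, 311.0]]
10 block [ 0.5355 -0.0461  0.0578] [[319.0, 259.0], [312.0, 279.0], [278.0, 271.0]]
20 knobtop [ 0.528  -0.0303  0.0878] [[318.0, 255.0], [313.0, 266.0], [262.0, 266.0]]
20 rodR corner plate [ 0.6576 -0.0715  0.1038] [[289.0, 223.0], [343.0, 293.0], [447.0, 329.0]]
20 plateback [ 0.658  -0.0675  0.1038] [[288.0, 224.0], [344.0, 292.0], [448.0, 324.0]]
20 block [ 0.5345 -0.0561  0.0578] [[322.0, 258.0], [309.0, 281.0], [277.0, 283.0]]
```

```bash
cat >> h.py <<'E'
def Rtool(v,lean=35,th=0):
    "tool rot in world; th = clockwise knob turn from square, seen from above"
    l=np.radians(lean);z=np.array([np.sin(l),0,-np.cos(l)]);x=np.array([-np.cos(l),0,-np.sin(l)])
    M=np.c_[x,np.cross(z,x),z]@R.from_rotvec([0,0,th]).as_matrix()
    return rackT(v)[:3,:3]@M
def rows(p0,R0,p1,R1,n):
    "n body-frame rows with straight translation"
    d=(R.from_matrix(R0.T@R1)).as_rotvec()/n;out=[];Rk=R0.copy()
    for k in range(n):
        s=Rk.T@((p1-p0)/n)/.02;out.append([*s.round(2),*(d/.15).round(2)]);Rk=Rk@R.from_rotvec(d).as_matrix()
    return out
def cur():
    s=bot.get_state();return np.array(s['ee_pos']),R.from_quat(s['tool_rot']).as_matrix(),s
E
python3 - <<'E'
from h import *
v=np.load('rack.npy');k=rw(v,(-63,49.5,83));R1=Rtool(v);t=k-R1[:,2]*.12;print(k,t)
p,R0,s=cur();p=p+[-.14,0,.04]
for r in rows(p,R0,t,R1,14):print(r)
E
```

```text
[ 0.53476138 -0.02342112  0.07882134] [ 0.46628076 -0.01650299  0.17711958]
[np.float64(-0.06), np.float64(0.11), np.float64(0.4), np.float64(-0.21), np.float64(-0.24), np.float64(-0.68)]
[np.float64(-0.05), np.float64(0.09), np.float64(0.41), np.float64(-0.21), np.float64(-0.24), np.float64(-0.68)]
[np.float64(-0.05), np.float64(0.07), np.float64(0.41), np.float64(-0.21), np.float64(-0.24), np.float64(-0.68)]
[np.float64(-0.04), np.float64(0.06), np.float64(0.42), np.float64(-0.21), np.float64(-0.24), np.float64(-0.68)]
[np.float64(-0.03), np.float64(0.04), np.float64(0.42), np.float64(-0.21), np.float64(-0.24), np.float64(-0.68)]
[np.float64(-0.02), np.float64(0.02), np.float64(0.42), np.float64(-0.21), np.float64(-0.24), np.float64(-0.68)]
[np.float64(-0.01), np.float64(0.01), np.float64(0.42), np.float64(-0.21), np.float64(-0.24), np.float64(-0.68)]
[np.float64(0.01), np.float64(-0.0), np.float64(0.42), np.float64(-0.21), np.float64(-0.24), np.float64(-0.68)]
[np.float64(0.03), np.float64(-0.02), np.float64(0.42), np.float64(-0.21), np.float64(-0.24), np.float64(-0.68)]
[np.float64(0.04), np.float64(-0.03), np.float64(0.42), np.float64(-0.21), np.float64(-0.24), np.float64(-0.68)]
[np.float64(0.06), np.float64(-0.03), np.float64(0.42), np.float64(-0.21), np.float64(-0.24), np.float64(-0.68)]
[np.float64(0.08), np.float64(-0.04), np.float64(0.41), np.float64(-0.21), np.float64(-0.24), np.float64(-0.68)]
[np.float64(0.1), np.float64(-0.05), np.float64(0.41), np.float64(-0.21), np.float64(-0.24), np.float64(-0.68)]
[np.float64(0.12), np.float64(-0.05), np.float64(0.4), np.float64(-0.21), np.float64(-0.24), np.float64(-0.68)]
```

Request:
drive_tool:
  increments:
    - [0, 0, -1, 0, 0, 0]
    - [0, -1, -1, 0, 0, 0]
    - [0, -1, 0, 0, 0, 0]
    - [0, -1, 0, 0, 0, 0]
    - [0, -1, 0, 0, 0, 0]
    - [0, -1, 0, 0, 0, 0]
    - [0, -1, 0, 0, 0, 0]
    - [0, -1, 0, 0, 0, 0]

```text
time_s: 1.9
ee_pos: [0.4338, -0.0, 0.2903]
tool_rot: [0.707, 0.707, 0.0, 0.0]
ft_force: [0.3, -0.3, 0.5]
opening: 1.002
grasp_force: 0.0
```

Request:
drive_tool:
  increments:
    - [0, 0, 0, -0.21, -0.24, -0.68]
    - [0, 0, 0, -0.21, -0.24, -0.68]
    - [0, 0, 0, -0.21, -0.24, -0.68]
    - [0, 0, 0, -0.21, -0.24, -0.68]
    - [0, 0, 0, -0.21, -0.24, -0.68]
    - [0, 0, 0, -0.21, -0.24, -0.68]
    - [0, 0, 0, -0.21, -0.24, -0.68]
    - [0, 0, 0, -0.21, -0.24, -0.68]
    - [0, 0, 0, -0.21, -0.24, -0.68]
    - [0, 0, 0, -0.21, -0.24, -0.68]

```text
time_s: 3.15
ee_pos: [0.4342, 0.0001, 0.2903]
tool_rot: [0.254, 0.94, -0.015, 0.227]
ft_force: [-0.2, 0.2, -0.8]
opening: 1.003
grasp_force: 0.0
```

Request:
drive_tool:
  increments:
    - [0, 0, 0, -0.21, -0.24, -0.68]
    - [0, 0, 0, -0.21, -0.24, -0.68]
    - [0, 0, 0, -0.21, -0.24, -0.68]
    - [0, 0, 0, -0.21, -0.24, -0.68]
    - [0, 0, 0, 0, 0, 0]

```text
time_s: 3.78
ee_pos: [0.4335, -0.0004, 0.2897]
tool_rot: [0.046, 0.953, -0.02, 0.3]
ft_force: [0.4, 0.2, 0.4]
opening: 0.995
grasp_force: 0.0
```

Run:
```python
from h import *
v=np.load('rack.npy');k=rw(v,(-63,49.5,83));R1=Rtool(v);t=k-R1[:,2]*.12
p,R0,s=cur();print(p,s['joint_pos'],R.from_matrix(R0.T@R1).as_rotvec())
for r in rows(p,R0,t,R1,6):print([float(x) for x in r])
```

```text
[ 4.33534875e-01 -3.87693548e-04  2.89735002e-01] [-0.20240871 -0.259285    2.10571367  0.07931886  0.68752526 -1.72243421] [-8.00934872e-03  5.49069113e-05  6.90312967e-03]
[0.31, -0.1, 0.93, -0.01, 0.0, 0.01]
[0.31, -0.1, 0.93, -0.01, 0.0, 0.01]
[0.31, -0.1, 0.93, -0.01, 0.0, 0.01]
[0.31, -0.1, 0.93, -0.01, 0.0, 0.01]
[0.31, -0.1, 0.93, -0.01, 0.0, 0.01]
[0.3, -0.1, 0.93, -0.01, 0.0, 0.01]
```

Request:
drive_tool:
  increments:
    - [0.3, -0.1, 0.93, 0, 0, 0]
    - [0.3, -0.1, 0.93, 0, 0, 0]
    - [0.3, -0.1, 0.93, 0, 0, 0]
    - [0.3, -0.1, 0.93, 0, 0, 0]
    - [0.3, -0.1, 0.93, -0.03, 0, 0.03]
    - [0.3, -0.1, 0.93, -0.03, 0, 0.03]
    - [0, 0, 0, 0, 0, 0]

```text
time_s: 4.65
ee_pos: [0.4677, -0.0162, 0.177]
tool_rot: [0.048, 0.953, -0.014, 0.299]
ft_force: [-0.0, 0.3, -0.8]
opening: 1.001
grasp_force: 0.0
```

Run:
```python
from h import *
v=np.load('rack.npy')
p,R0,s=cur();c=cam('wrist',s);print(p,s['joint_pos'])
w=bot.snapshot('wrist');cv2.imwrite('pics/w1.png',w[:,:,::-1])
print(bot.find_in('knob','wrist'))
for q in [(-63,49.5,83),(-40,49.5,99),(-86,49.5,67)]:print(proj(c,rw(v,q)))
```

```text
[ 0.46770159 -0.01615724  0.17700466] [-0.24838248 -0.05458671  2.28234115  0.27661789  0.32262512 -1.95436691]
[{'point': [321.7, 239.0], 'score': 0.56}]
[328.85068594 241.69463852]
[328.93697161 285.84501428]
[328.75842755 194.48816192]
```

View pics/w1.png

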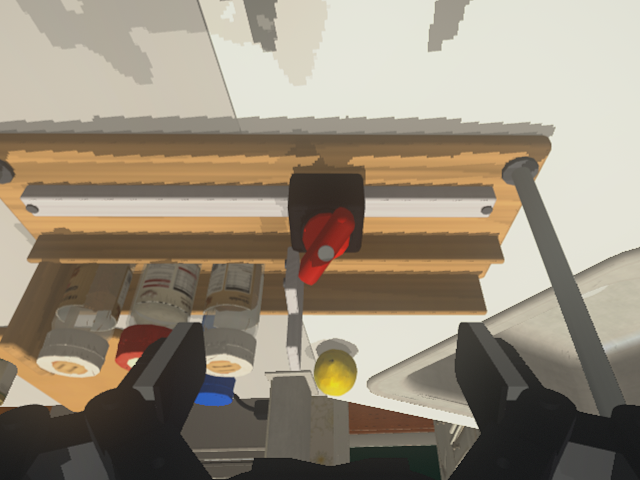

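Run:
```python
from h import *
v=np.load('rack.npy');s=bot.get_state();c=cam('wrist',s)
k=rw(v,(-63,49.5,83));R1=Rtool(v);print('top',proj(c,k-R1[:,2]*.010))
for th in (.3,.4,.5,.6):
    M=Rtool(v,35,th);print(th,[proj(c,k+M@np.array([a,b,-.01])).round(0).tolist() for a in(.023,-.023) for b in (.006,-.006)])
# red mask main axis
im=cv2.imread('pics/w1.png');h=cv2.cvtColor(im,cv2.COLOR_BGR2HSV)
m=((h[...,0]<8)|(h[...,0]>172))&(h[...,1]>150)&(h[...,2]>60);m[:195]=0;m[300:]=0;m[:,:280]=0;m[:,370:]=0
br=m&(h[...,2]>150)
for q in(m,br):
    y,x=np.nonzero(q);print(len(x),x.min(),x.max(),y.min(),y.max(),cv2.minAreaRect(np.c_[x,y].astype(np.float32)))
o=cv2.resize(im[190:300,270:390],(720,660),interpolation=3)[:600];cv2.imwrite('pics/c2.png',o)
```

```text
top [329.08443675 242.72256142]
0.3 [[352.0, 208.0], [331.0, 201.0], [327.0, 282.0], [307.0, 276.0]]
0.4 [[355.0, 210.0], [335.0, 202.0], [323.0, 281.0], [304.0, 274.0]]
0.5 [[359.0, 213.0], [340.0, 203.0], [319.0, 281.0], [301.0, 271.0]]
0.6 [[361.0, 216.0], [344.0, 204.0], [315.0, 279.0], [298.0, 269.0]]
2397 299 354 207 285 ((323.26446533203125, 245.16246032714844), (47.07686996459961, 83.36319732666016), 17.52556800842285)
434 299 348 221 284 ((324.3754577636719, 252.28810119628906), (44.190887451171875, 66.86835479736328), 7.431407928466797)
```

View pics/c2.png

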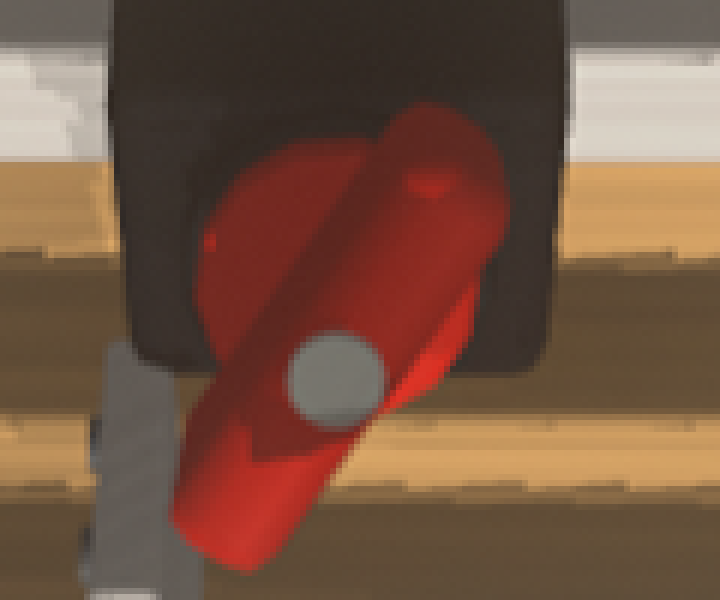

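Run:
```python
from h import *
v=np.load('rack.npy');k=rw(v,(-63,49.5,83));k=k+Rtool(v)@np.array([-.0017,-.0017,0]);np.save('k.npy',k)
R1=Rtool(v,35,.55);t=k-R1[:,2]*.06
p,R0,s=cur()
for r in rows(p,R0,t,R1,5):print([float(x) for x in r])
```

```text
[0.01, -0.02, 0.6, 0.0, 0.0, 0.73]
[0.01, -0.02, 0.6, 0.0, 0.0, 0.73]
[0.01, -0.02, 0.6, 0.0, 0.0, 0.73]
[0.0, -0.02, 0.6, 0.0, 0.0, 0.73]
[0.0, -0.02, 0.6, 0.0, 0.0, 0.73]
```

Request:
drive_tool:
  increments:
    - [0, -0.02, 0.6, 0, 0, 0.73]
    - [0, -0.02, 0.6, 0, 0, 0.73]
    - [0, -0.02, 0.6, 0, 0, 0.73]
    - [0, -0.02, 0.6, 0, 0, 0.73]
    - [0, -0.02, 0.6, 0, 0, 0.73]
    - [0, 0, 0, 0, 0, 0]
  claw: 0

```text
time_s: 5.5
ee_pos: [0.5026, -0.0215, 0.1296]
tool_rot: [0.302, 0.904, 0.068, 0.294]
ft_force: [0.0, -0.4, -0.4]
opening: 0.503
grasp_force: 0.0
```

Run:
```python
from h import *
v=np.load('rack.npy');k=np.load('k.npy')
p,R0,s=cur();c=cam('wrist',s);print(p,s['joint_pos'],s['opening'])
w=bot.snapshot('wrist');cv2.imwrite('pics/w2.png',w[:,:,::-1])
print(bot.find_in('knob','wrist'));M=Rtool(v,35,.55)
print('grip',proj(c,k),'top',[proj(c,k+M@np.array([a,0,-.010])).round(1).tolist() for a in (0,.023,-.023)])
```

```text
[ 0.50263541 -0.02149355  0.12961077] [-0.23734331  0.09130515  2.30995765  0.55065217  0.15489001 -1.68238197] 0.502596117366749
[{'point': [325.6, 272.6], 'score': 0.95}]
grip [326.83756216 280.62972512] top [[326.7, 289.5], [326.8, 238.8], [326.6, 336.6]]
```

View pics/w2.png

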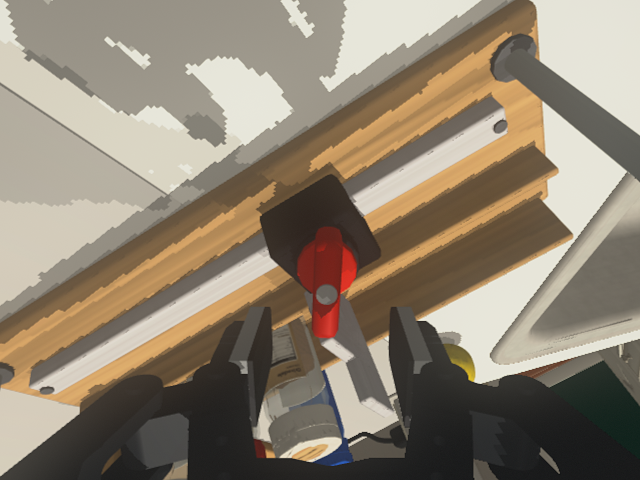

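```bash
cat >> h.py <<'E'
J=np.array([[-.121,.276,1.505,0,1.361,-.121],[-.20240871,-.259285,2.10571367,.07931886,.68752526,-1.72243421],[-.24838248,-.05458671,2.28234115,.27661789,.32262512,-1.95436691],[-.23734331,.09130515,2.30995765,.55065217,.15489001,-1.68238197]])
def axes(j):
    e=np.array([np.cos(j[0]),np.sin(j[0]),0]);l=np.array([-np.sin(j[0]),np.cos(j[0]),0]);z=np.array([0,0,1.])
    f=lambda a:np.sin(a)*e+np.cos(a)*z
    fo=f(j[1]+j[2]);perp=f(j[1]+j[2]+np.pi/2)
    # roll about forearm then bend
    t=np.cos(j[4])*fo+np.sin(j[4])*(np.cos(j[3])*perp+G[0]*np.sin(j[3])*l)
    return e,l,z,f(j[1]),fo,perp,t
G=[1]
def fk(j,g):
    e,l,z,u,fo,pe,t=axes(j);return g[0]*e+g[1]*z+g[2]*l+g[3]*u+g[4]*fo+g[5]*pe+g[6]*t,t
E
python3 - <<'E'
from h import *
import h
P=np.array([[.5745,0,.2494],[.4335349,-.0003877,.289735],[.46770159,-.01615724,.17700466],[.50263541,-.02149355,.12961077]])
v=np.load('rack.npy')
for sg in(1,-1):
    h.G[0]=sg;print('tool dir',[fk(j,np.zeros(7))[1].round(3).tolist() for j in J],Rtool(v)[:,2])
    f=lambda g:np.r_[np.concatenate([fk(j,g)[0]-p for j,p in zip(J,P)])*1000,(g-[0,.2,.07,.4,.4,0,.2])*.5]
    r=least_squares(f,[0,.2,.07,.4,.4,0,.2]);print(r.x.round(4),r.fun[:12].round(1))
E
```

```text
tool dir [[-0.0, 0.0, -1.0], [0.57, -0.066, -0.819], [0.569, -0.055, -0.821], [0.572, -0.055, -0.818]] [ 0.57067178 -0.05765107 -0.81915204]
[-0.0017  0.1386  0.0692  0.6325  0.4219  0.0619  0.3491] [-0.  -0.2  0.1  0.  -0.  -0.1 -0.1  0.1 -0.   0.1  0.1  0. ]
tool dir [[-0.0, 0.0, -1.0], [0.55, -0.164, -0.819], [0.526, -0.223, -0.821], [0.534, -0.212, -0.818]] [ 0.57067178 -0.05765107 -0.81915204]
[ 0.1228  0.0541  0.0975  0.4551  0.3285 -0.0108  0.1712] [  3.4  27.9  13.5  -1.3   2.4 -14.9  -0.2 -17.1  -1.   -5.4 -12.7   2.5]
```

```bash
cat >> h.py <<'E'
GEO=np.array([-0.0017,0.1386,0.0692,0.6325,0.4219,0.0619,0.3491])
def ik(p,t,j0):
    f=lambda j:np.r_[(fk(j,GEO)[0]-p)*10,fk(j,GEO)[1]-t]
    r=least_squares(f,j0[:5],bounds=([-2.89,-.75,.22,-1.18,.02],[2.89,2.08,2.7,4.32,2.7]));return r.x,np.abs(r.fun).max()
def grip(v,k,travel,th,dl,th0=.55,off=.006):
    "tool pose gripping wing at knob angle th, tilted dl toward vertical about wing normal(tool y)"
    ax=-Rtool(v)[:,2]
    M=Rtool(v,35,th)@R.from_rotvec([0,dl,0]).as_matrix()
    return k+rackT(v)[:3,:3]@np.array([0,-travel,0])+off*ax, M
E
python3 - <<'E'
from h import *
v=np.load('rack.npy');k=np.load('k.npy')
for deg in (0,5,10,15,-10,-15):
  j=J[3];o=[]
  for tr,th in [(0,.55),(0,.1),(0,-.35),(.027,-.35),(.055,-.35),(.055,.1),(.055,.55)]:
    p,M=grip(v,k,tr,th,np.radians(deg));q,e=ik(p,M[:,2],j);j=q
    o.append((q[3:5].round(2).tolist(),round(e,3)))
  p,M=grip(v,k,0,.55,np.radians(deg));print(deg,np.degrees(np.arcsin(M[0,2])).round(1),o)
E
```

```text
0 34.8 [([1.75, 0.07], np.float64(0.0)), ([1.75, 0.07], np.float64(0.0)), ([1.75, 0.07], np.float64(0.0)), ([1.63, 0.12], np.float64(0.0)), ([1.55, 0.16], np.float64(0.0)), ([1.55, 0.16], np.float64(0.0)), ([1.55, 0.16], np.float64(0.0))]
5 30.8 [([0.75, 0.19], np.float64(0.0)), ([0.43, 0.17], np.float64(0.0)), ([0.09, 0.14], np.float64(0.0)), ([0.35, 0.15], np.float64(0.0)), ([0.56, 0.17], np.float64(0.0)), ([0.72, 0.22], np.float64(0.0)), ([0.91, 0.26], np.float64(0.0))]
10 26.8 [([0.57, 0.33], np.float64(0.0)), ([0.22, 0.31], np.float64(0.0)), ([-0.13, 0.28], np.float64(0.0)), ([-0.02, 0.28], np.float64(0.0)), ([0.09, 0.28], np.float64(0.0)), ([0.39, 0.34], np.float64(0.0)), ([0.67, 0.38], np.float64(0.0))]
15 22.6 [([0.5, 0.46], np.float64(0.0)), ([0.15, 0.45], np.float64(0.0)), ([-0.2, 0.43], np.float64(0.0)), ([-0.14, 0.42], np.float64(0.0)), ([-0.08, 0.41], np.float64(0.0)), ([0.25, 0.47], np.float64(0.0)), ([0.55, 0.51], np.float64(0.0))]
-10 42.3 [([3.35, 0.34], np.float64(0.0)), ([2.96, 0.4], np.float64(0.0)), ([2.59, 0.41], np.float64(0.0)), ([2.44, 0.43], np.float64(0.0)), ([2.3, 0.45], np.float64(0.0)), ([2.63, 0.42], np.float64(0.0)), ([2.96, 0.35], np.float64(0.0))]
-15 45.8 [([3.45, 0.53], np.float64(0.0)), ([3.03, 0.62], np.float64(0.0)), ([2.63, 0.62], np.float64(0.0)), ([2.5, 0.63], np.float64(0.0)), ([2.37, 0.64], np.float64(0.0)), ([2.76, 0.64], np.float64(0.0)), ([3.15, 0.54], np.float64(0.0))]
```

Run:
```python
from h import *
v=np.load('rack.npy');k=np.load('k.npy')
p,R0,s=cur();d=np.radians(7)
t,M=grip(v,k,0,.55,d,off=.008)
for r in rows(p,R0,t,M,6):print([float(x) for x in r])
```

```text
[0.01, -0.01, 0.44, 0.0, 0.14, 0.01]
[-0.0, -0.01, 0.44, 0.0, 0.14, 0.01]
[-0.01, -0.01, 0.44, 0.0, 0.14, 0.01]
[-0.02, -0.01, 0.44, 0.0, 0.14, 0.01]
[-0.03, -0.01, 0.44, 0.0, 0.14, 0.01]
[-0.04, -0.01, 0.44, 0.0, 0.14, 0.01]
```

Request:
drive_tool:
  increments:
    - [0, -0.01, 0.44, 0, 0.27, 0]
    - [0, -0.01, 0.44, 0, 0.27, 0]
    - [-0.02, -0.01, 0.44, 0, 0.27, 0]
    - [-0.04, -0.01, 0.44, 0, 0, 0]
    - [-0.04, -0.01, 0.44, 0, 0, 0]
    - [-0.04, -0.01, 0.44, 0, 0, 0]
    - [0, 0, 0, 0, 0, 0]

```text
time_s: 6.48
ee_pos: [0.5303, -0.0245, 0.0842]
tool_rot: [0.298, 0.92, 0.086, 0.238]
ft_force: [-0.4, 0.5, 0.5]
opening: 0.5
grasp_force: 0.0
```

Run:
```python
from h import *
v=np.load('rack.npy');k=np.load('k.npy')
p,R0,s=cur();d=np.radians(7)
t,M=grip(v,k,0,.55,d,off=.008)
print(R0.T@(t-p),R.from_matrix(R0.T@M).as_rotvec(),s['joint_pos'],s['ft_force'])
w=bot.snapshot('wrist');cv2.imwrite('pics/w3.png',w[:,:,::-1])
```

```text
[-0.00180914  0.00094966 -0.00128954] [ 1.37856665e-03 -8.46566961e-05  4.08813082e-03] [-0.27525934  0.22142272  2.24065342  0.67358689  0.23974825 -1.84178507] [-0.35702168  0.53907208  0.53522775]
```

View pics/w3.png

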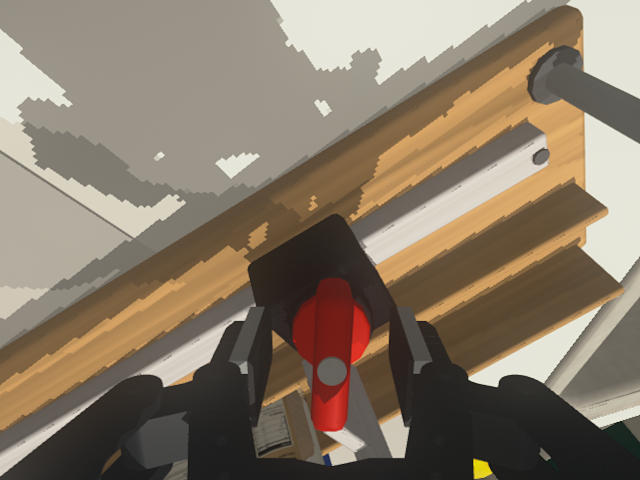

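Request:
drive_tool:
  increments:
    - [0, 0, 0, 0, 0, 0.25]
    - [0, 0, 0, 0, 0, 0]
    - [0, 0, 0, 0, 0, 0]
    - [0, 0, 0, 0, 0, 0]
    - [0, 0, 0, 0, 0, 0]
    - [0, 0, 0, 0, 0, 0]
  claw: -1

```text
time_s: 7.28
ee_pos: [0.5305, -0.0245, 0.0852]
tool_rot: [0.315, 0.915, 0.09, 0.237]
ft_force: [-3.0, 1.5, 6.1]
opening: 0.132
grasp_force: 58.7
```

Request:
drive_tool:
  increments:
    - [0, 0, 0, 0.08, 0, -0.66]
    - [0, 0, 0, 0.08, 0, -0.66]
    - [0, 0, 0, 0.08, 0, -0.66]
    - [0, 0, 0, 0, 0, 0]

```text
time_s: 7.78
ee_pos: [0.5304, -0.0246, 0.0851]
tool_rot: [0.18, 0.953, 0.037, 0.242]
ft_force: [-4.2, 0.3, 4.8]
opening: 0.127
grasp_force: 58.9
```

Run:
```python
from h import *
p,R0,s=cur();print(p,s['joint_pos'],s['torque'],R0.T@np.array(s['torque']),R0.T@np.array(s['ft_force']))
```

```text
[ 0.53040491 -0.02462913  0.08511937] [-0.24261279  0.2196265   2.22711566  0.44508343  0.23141581 -1.85115224] [-0.20515959  0.32992429  0.11346824] [ 0.23598085  0.25919345 -0.20235447] [ 1.41180045 -0.29524531 -6.24332744]
```

Request:
drive_tool:
  increments:
    - [0, 0, 0, 0.08, 0, -0.66]
    - [0, 0, 0, 0.08, 0, -0.66]
    - [0, 0, 0, 0.08, 0, -0.66]
    - [0, 0, 0, 0.08, 0, -0.66]
    - [0, 0, 0, 0.08, 0, -0.66]
    - [0, 0, 0, 0.08, 0, -0.66]
    - [0, 0, 0, 0, 0, 0]

```text
time_s: 8.65
ee_pos: [0.5304, -0.0246, 0.0851]
tool_rot: [-0.098, 0.964, -0.069, 0.236]
ft_force: [-4.7, -0.0, 6.1]
opening: 0.127
grasp_force: 58.9
```

Run:
```python
from h import *
v=np.load('rack.npy');k=np.load('k.npy')
p,R0,s=cur();print(p,s['joint_pos'],R0.T@np.array(s['torque']),R0.T@np.array(s['ft_force']))
A=rackT(v)[:3,:3];print('rack frame F',A.T@s['ft_force'],'-y rack in tool',R0.T@A@[0,-1,0], 'p rack',(np.linalg.inv(rackT(v))@np.append(p,1)))
im=bot.snapshot('wrist');cv2.imwrite('pics/w4.png',im[:,:,::-1])
# wing angle in rack from tool
ax=Rtool(v);B=ax.T@R0;print('th',np.arctan2(B[1,0]-0,B[0,0]), np.arctan2(-B[0,1],B[1,1]))
```

```text
[ 0.53041041 -0.02463088  0.08507779] [-0.17545188  0.22226333  2.22402483 -0.01559711  0.19951108 -1.93431895] [ 0.08491951  0.35668479 -0.12651329] [ 1.42538967 -0.37910159 -7.60620521]
rack frame F [-4.71238489 -0.50523435  6.12927225] -y rack in tool [ 0.30769275 -0.95070162  0.03862113] p rack [-0.06720734  0.04785904  0.08925645  1.        ]
th -0.31521515948911616 -0.3153048843170926
```

Request:
drive_tool:
  increments:
    - [0.062, -0.19, 0.008, 0, 0, 0]
    - [0.062, -0.19, 0.008, 0, 0, 0]
    - [0.062, -0.19, 0.008, 0, 0, 0]
    - [0.062, -0.19, 0.008, 0, 0, 0]
    - [0.062, -0.19, 0.008, 0, 0, 0]

```text
time_s: 9.32
ee_pos: [0.5283, -0.0446, 0.085]
tool_rot: [-0.097, 0.965, -0.068, 0.236]
ft_force: [-4.5, 2.1, 7.2]
opening: 0.128
grasp_force: 59.0
```

Request:
drive_tool:
  increments:
    - [0.031, -0.095, 0.004, 0, 0, 0]
    - [0.031, -0.095, 0.004, 0, 0, 0]
    - [0.031, -0.095, 0.004, 0, 0, 0]
    - [0.031, -0.095, 0.004, 0, 0, 0]
    - [0.031, -0.095, 0.004, 0, 0, 0]
    - [0.031, -0.095, 0.004, 0, 0, 0]
    - [0.031, -0.095, 0.004, 0, 0, 0]
    - [0.031, -0.095, 0.004, 0, 0, 0]

```text
time_s: 10.32
ee_pos: [0.5266, -0.0603, 0.085]
tool_rot: [-0.097, 0.965, -0.068, 0.236]
ft_force: [-4.8, 1.5, 8.7]
opening: 0.123
grasp_force: 59.1
```

```bash
cat > st.py <<'E'
from h import *
v=np.load('rack.npy')
p,R0,s=cur();A=rackT(v)[:3,:3];B=Rtool(v).T@R0
print(s['time_s'],'F rack',(A.T@s['ft_force']).round(2),'p rack',(np.linalg.inv(rackT(v))@np.append(p,1)).round(4),'th',np.arctan2(B[1,0],B[0,0]).round(3),'-y in tool',(R0.T@A@[0,-1,0]).round(3),'Tq',(R0.T@np.array(s['torque'])).round(2))
E
python3 st.py
```

```text
10.325 F rack [-4.88  1.01  8.65] p rack [-0.0674  0.012   0.0892  1.    ] th -0.314 -y in tool [ 0.306 -0.951  0.038] Tq [-0.28  0.19 -0.14]
```

Request:
drive_tool:
  increments:
    - [0.031, -0.095, 0.004, 0, 0, 0]
    - [0.031, -0.095, 0.004, 0, 0, 0]
    - [0.031, -0.095, 0.004, 0, 0, 0]
    - [0.031, -0.095, 0.004, 0, 0, 0]
    - [0.031, -0.095, 0.004, 0, 0, 0]

```text
time_s: 10.95
ee_pos: [0.5255, -0.07, 0.085]
tool_rot: [-0.098, 0.965, -0.068, 0.236]
ft_force: [-5.4, 3.7, 8.8]
opening: 0.13
grasp_force: 59.2
```

```bash
python3 st.py
python3 - <<'E'
from h import *
a=bot.snapshot('side');w=bot.snapshot('wrist')
o=np.zeros((480,800,3),np.uint8);o[:,:400]=cv2.resize(a[260:356,260:340],(400,480),interpolation=3);o[:300,400:]=cv2.resize(w,(400,300));cv2.imwrite('pics/c5.png',o[:,:,::-1])
E
```

```text
10.95 F rack [-5.75  3.11  8.78] p rack [-0.0675  0.0023  0.0892  1.    ] th -0.314 -y in tool [ 0.306 -0.951  0.038] Tq [-0.43  0.12 -0.1 ]
```

View pics/c5.png

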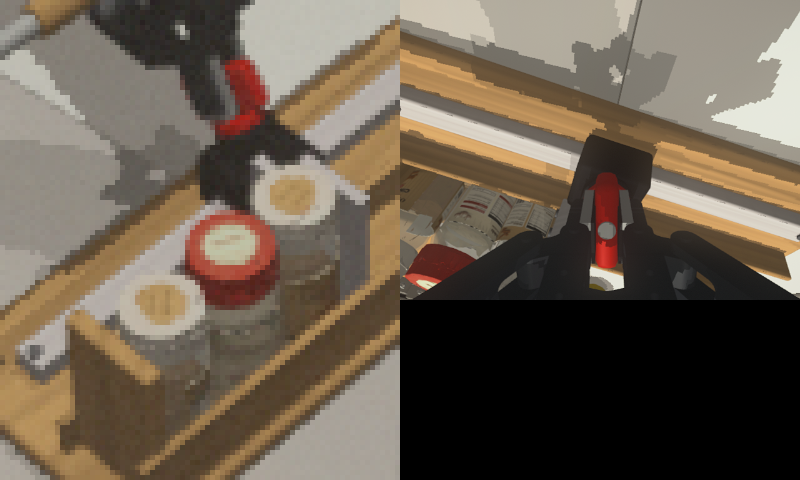

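Request:
drive_tool:
  increments:
    - [0.015, -0.048, 0.002, 0, 0, 0]
    - [0.015, -0.048, 0.002, 0, 0, 0]
    - [0.015, -0.048, 0.002, 0, 0, 0]
    - [0.015, -0.048, 0.002, 0, 0, 0]
    - [0, 0, 0, 0, 0, 0]

```text
time_s: 11.68
ee_pos: [0.5251, -0.074, 0.085]
tool_rot: [-0.097, 0.965, -0.068, 0.236]
ft_force: [-4.2, 3.0, 8.5]
opening: 0.126
grasp_force: 59.3
```

```bash
python3 st.py
```

```text
11.675 F rack [-4.45  2.55  8.49] p rack [-0.0675 -0.0018  0.0892  1.    ] th -0.314 -y in tool [ 0.306 -0.951  0.038] Tq [-0.32  0.25 -0.1 ]
```

Request:
drive_tool:
  increments:
    - [0.015, -0.048, 0.002, 0, 0, 0]
    - [0.015, -0.048, 0.002, 0, 0, 0]
    - [0, 0, 0, 0, 0, 0]

```text
time_s: 12.05
ee_pos: [0.5249, -0.076, 0.085]
tool_rot: [-0.097, 0.965, -0.068, 0.236]
ft_force: [-5.3, 3.0, 8.6]
opening: 0.133
grasp_force: 59.3
```

Request:
drive_tool:
  increments:
    - [0.015, -0.048, 0.002, 0, 0, 0]
    - [0, 0, 0, 0, 0, 0]

```text
time_s: 12.3
ee_pos: [0.5248, -0.0769, 0.085]
tool_rot: [-0.097, 0.965, -0.068, 0.236]
ft_force: [-5.3, 2.7, 8.3]
opening: 0.13
grasp_force: 59.3
```

```bash
python3 st.py
```

```text
12.3 F rack [-5.5   2.14  8.29] p rack [-0.0675 -0.0047  0.0892  1.    ] th -0.314 -y in tool [ 0.306 -0.951  0.038] Tq [-0.43  0.11 -0.13]
```

Request:
drive_tool:
  increments:
    - [0.015, -0.048, 0.002, 0, 0, 0]
    - [0, 0, 0, 0, 0, 0]

```text
time_s: 12.55
ee_pos: [0.5247, -0.0779, 0.085]
tool_rot: [-0.098, 0.965, -0.068, 0.236]
ft_force: [-4.3, 4.5, 8.4]
opening: 0.127
grasp_force: 59.3
```

Request:
drive_tool:
  increments:
    - [0.015, -0.048, 0.002, 0, 0, 0]
    - [0, 0, 0, 0, 0, 0]

```text
time_s: 12.8
ee_pos: [0.5246, -0.0788, 0.085]
tool_rot: [-0.098, 0.965, -0.068, 0.236]
ft_force: [-5.1, 4.1, 9.2]
opening: 0.128
grasp_force: 59.3
```

Request:
drive_tool:
  increments:
    - [0.015, -0.048, 0.002, 0, 0, 0]
    - [0, 0, 0, 0, 0, 0]

```text
time_s: 13.05
ee_pos: [0.5245, -0.0792, 0.085]
tool_rot: [-0.098, 0.965, -0.067, 0.235]
ft_force: [-3.8, 8.3, 8.5]
opening: 0.131
grasp_force: 59.5
```

```bash
python3 st.py;python3 - <<'E'
from h import *
a=bot.snapshot('side')
cv2.imwrite('pics/c6.png',cv2.resize(a[260:350,260:350],(600,600),interpolation=3)[:,:,::-1])
E
```

```text
13.05 F rack [-4.63  7.89  8.46] p rack [-0.0676 -0.007   0.0892  1.    ] th -0.314 -y in tool [ 0.306 -0.951  0.037] Tq [-1.11 -0.32 -0.16]
```

View pics/c6.png

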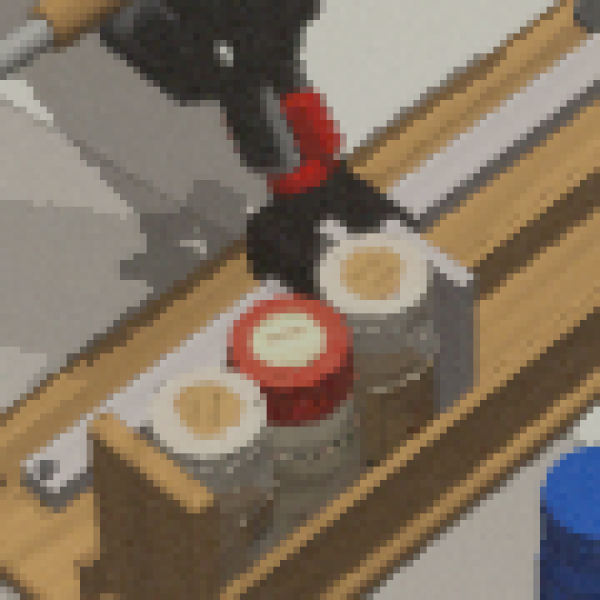

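Request:
drive_tool:
  increments:
    - [0, 0, 0, -0.08, 0, 0.66]
    - [0, 0, 0, -0.08, 0, 0.66]
    - [0, 0, 0, 0, 0, 0]

```text
time_s: 13.48
ee_pos: [0.5245, -0.079, 0.085]
tool_rot: [-0.004, 0.97, -0.032, 0.24]
ft_force: [-4.1, 8.1, 8.0]
opening: 0.13
grasp_force: 59.4
```

```bash
python3 st.py
```

```text
13.475 F rack [-4.87  7.69  8.01] p rack [-0.0676 -0.0068  0.0892  1.    ] th -0.112 -y in tool [ 0.111 -0.994  0.012] Tq [-1.18 -0.13  0.16]
```

Request:
drive_tool:
  increments:
    - [0, 0, 0, -0.08, 0, 0.66]
    - [0, 0, 0, -0.08, 0, 0.66]
    - [0, 0, 0, -0.08, 0, 0.66]
    - [0, 0, 0, -0.08, 0, 0.66]
    - [0, 0, 0, 0, 0, 0]

```text
time_s: 14.1
ee_pos: [0.5246, -0.0787, 0.0851]
tool_rot: [0.181, 0.953, 0.04, 0.241]
ft_force: [-2.5, 6.6, 9.3]
opening: 0.129
grasp_force: 59.3
```

Request:
drive_tool:
  increments:
    - [0, 0, 0, -0.08, 0, 0.66]
    - [0, 0, 0, -0.08, 0, 0.66]
    - [0, 0, 0, -0.04, 0, 0.33]
    - [0, 0, 0, 0, 0, 0]

```text
time_s: 14.6
ee_pos: [0.5247, -0.0786, 0.0852]
tool_rot: [0.293, 0.922, 0.084, 0.237]
ft_force: [-3.4, 7.1, 9.5]
opening: 0.128
grasp_force: 59.3
```

```bash
python3 st.py
```

```text
14.6 F rack [-4.05  6.68  9.47] p rack [-0.0675 -0.0064  0.0893  1.    ] th 0.535 -y in tool [-0.506 -0.86  -0.064] Tq [-0.78  0.49  0.03]
```

Request:
drive_tool:
  increments:
    - [0, 0, 0, 0, 0, 0]
    - [0, 0, 0, 0, 0, 0]
    - [0, 0, 0, 0, 0, 0]
    - [0, 0, 0, 0, 0, 0]
    - [0, 0, -0.4, 0, 0, 0]
    - [0, 0, -0.8, 0, 0, 0]
    - [0, 0, -0.8, 0, 0, 0]
    - [0, 0, -0.8, 0, 0, 0]
    - [0, 0, 0, 0, 0, 0]
  claw: 0

```text
time_s: 15.72
ee_pos: [0.498, -0.0815, 0.1344]
tool_rot: [0.293, 0.922, 0.081, 0.239]
ft_force: [0.7, -0.9, -0.6]
opening: 0.499
grasp_force: 0.0
```

```bash
python3 st.py;python3 - <<'E'
from h import *
a=bot.snapshot('side');w=bot.snapshot('wrist')
o=np.zeros((600,800,3),np.uint8);o[:400,:400]=cv2.resize(a[265:345,260:340],(400,400),interpolation=3);o[:,400:]=cv2.resize(w[100:400,240:440],(400,600),interpolation=3);cv2.imwrite('pics/c7.png',o[:,:,::-1])
E
```

```text
15.725 F rack [ 0.74 -0.8  -0.61] p rack [-0.0937 -0.012   0.1386  1.    ] th 0.534 -y in tool [-0.505 -0.861 -0.059] Tq [0.18 0.19 0.01]
```

View pics/c7.png

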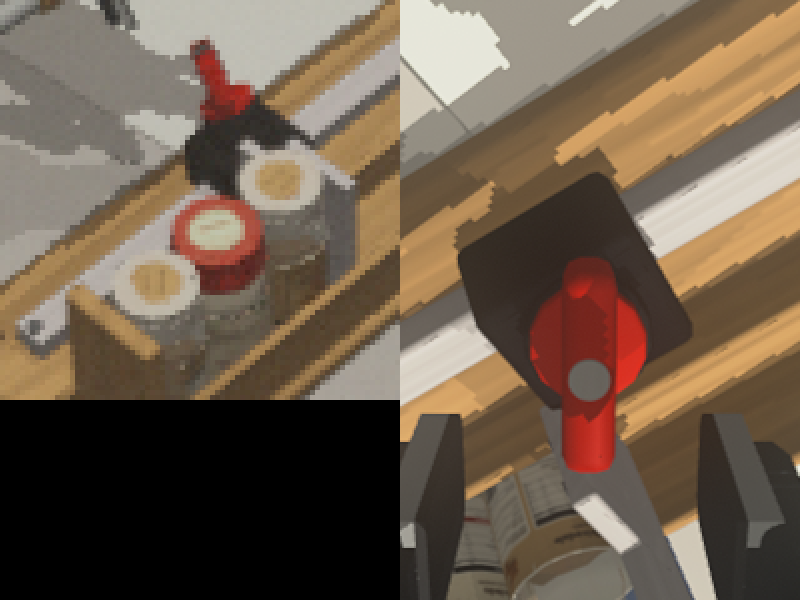

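Request:
drive_tool:
  increments:
    - [0, 0, -0.8, 0, 0, 0]
    - [0, 0, -0.8, 0, 0, 0]
    - [0, 0, -0.8, 0, 0, 0]
    - [0, 0, 0, 0, 0, 0]

```text
time_s: 16.32
ee_pos: [0.4747, -0.0819, 0.1757]
tool_rot: [0.293, 0.922, 0.081, 0.238]
ft_force: [1.1, -0.1, 0.0]
opening: 0.502
grasp_force: 0.0
```

```bash
python3 -c "
from plant import bot
print(bot.close_job())"
```

```text
the job is handed in; nothing more can be done
None
```

I handed the job in at about 16 s. I slackened the knob and slid the stop until it pressed at about 7 N on the closed row of upright jars. I then tightened the knob to about 1.18 rad, in the locked range, and drew the gripper clear. The last pictures show the row closed, but I could not measure play below a millimetre.

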